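# Load the right lamp into the leak-test box, shut the lid and clamp it

## Robot

A 7-joint arm with a two-finger parallel gripper is mounted at the origin on the work surface. World frame = base frame: x ahead of the robot, y to its left, z up, the work surface at z = 0. Lengths are in m, angles in rad, forces in N, time in s.
With the tool pointing down it reaches from about 0.425 to 0.925 m from the base axis. Payload 6.8 kg.
Tool frame: the origin (TCP) lies midway between the tips of the shut fingers; the grasp point (between the pads) lies 19 mm behind it; x points along the fingers, z is the direction in which the jaws open and shut, and the axes are right-handed (so a half turn about x gives the same grasp; the last joint's range is limited). The gripper opens to 88 mm and grips with 3 to 60 N. Pads are 20 mm wide; open, the fingers measure 115 mm over their backs; the gripper's body (75 mm by 178 mm) begins 61 mm behind the grasp point.
Start: joints at [1.102, 0.477, 0.022, 1.555, -0.011, 1.109, -0.083], TCP at [0.238, -0.632, 0.223] pointing down, gripper open.
Joint ranges: [-2.96, 2.96], [-0.34, 2.1], [-1.41, 1.46], [0.24, 2.44], [-1.37, 4.51], [0.17, 1.92], [-2.96, 2.96]. Speed limits (rad/s): [2.39, 2.39, 3.14, 3.14, 3.14, 3.14, 3.14].

## Interface

Orientations are given as a rotation vector (axis times angle).
In Python, from rig import * gives the robot as it stands.
- The arm moves only by the shell command python3 -m creep 'ROWS' [FORCE]. ROWS is text: rows parted by semicolons, each of 7 numbers parted by spaces: the turn, a rotation vector about the tool's x, y, z in rad, then the shift along the tool's x, y, z in mm, then the finger opening in mm, from 0 to 87.8. In form: wx wy wz tx ty tz gripper; .... A call has exactly 10 rows; each row shifts and turns the commanded pose from where the row before left it, along the tool's axes as they then stand; what a row does not reach is not made up. A row lasts 1/8 s, in which the tool goes at most 62.5 mm and 10.7 degrees, less where a joint would pass 70% of its speed; a pose out of reach is approached as far as the arm can. A call is refused whole if a number of a shift passes 62.5 or a number of a turn 0.188, either way. A call with a gripper value outside its range is refused whole. The fingers move at their own pace and stop on an object; FORCE is the grip in N (left out, the last holds). Time passes only in rows, so rows that do not move let the fingers close, or fill a call up. It gives the time, the measured TCP pose, the force and the opening at its end, in the units of the state.
- get_state(): the state, without advancing time (a new reading comes with each control period).
- capture(name): name is "scene" or "top" or "wrist"; returns a dict with "image" (420x560x3 uint8, red, green, blue), "fx", "fy", "cx", "cy" (pixels), "rvec" (rotation vector, rad) and "tvec" (3), from world to camera coordinates, as OpenCV has them; the wrist camera has in their place "hand_eye" (4x4, takes a point from camera to tool coordinates, whose origin is the TCP and whose axes are the tool frame's). Camera axes: x right, y down, z forward; pixel columns grow to the right and rows downward; lengths in m; the calibration is good to about 2 mm. A picture is of the moment at which its call begins: read the wrist's pose just before it. There is no depth.
- finish_job(): hands the job in, once; it reports no verdict.
The state is a dict: "t": time; "q": joint angles; "qd": joint speeds; "tau": joint torques, N m; "ee_pos": TCP position; "tool_rot": TCP orientation; "ft_force": force on the tool from outside, world axes, zero at the start; "moment": the same for the moment, N m; "grip_width": finger opening in m.
Only numpy, scipy, OpenCV 4.12 (cv2) and the standard library are available. Lean on these libraries where they do the work, as an engineer would, in place of code of your own. Each camera call takes 0.05 s, during which the arm holds its last target.

## Task

The job tag lying beside the leak-test box tells which lamp is to be tested: take the lamp with end bands of that colour out of the leaning rack and set it down gently (not dropped), lens up, between the orange guides in the box. Then shut the lid fully and, after that, swing the green clamp arm fully down onto it. Leave the other lamp, the tape roll, the can and the screwdriver where they are.

Things in the scene. Friction and masses are not known exactly. Their poses are not given: they have to be found in the camera images.
- rack: Fixed rack: plywood base 170 x 300 x 12 mm, two aluminium troughs at y = -75 and +75 mm. Origin: centre of its underside, z up. Each holds a lamp leaning 30 degrees towards the rack's +y, foot centre 60 mm up, 2 mm or less off the trough. Behind the lamp's lower (+y) side stand only two cheeks, at its ends, 49 mm or more from the middle; the middle 98 mm is free for fingers on both sides.
- lamp_yellow: Loose lamp bar: black finned housing, clear lens with three reflectors on top, YELLOW band at both ends. 150 (x) x 40 (y) x 56 (z) mm, 0.25 to 0.5 kg, ends alike. Origin: centre of its underside; z points out of the lens. At the start it leans in the rack: z tilted 30 degrees from vertical, long x axis level. Grip it across the 40 mm, near the middle.
- lamp_blue: The same lamp with a BLUE band at both ends.
- tag_yellow: Yellow flat job tag 75 x 45 x 8 mm, fixed to the table; origin: centre of its underside. One of the two tags lies beside the box (about 150 mm from its centre, off its -y end) and names the lamp to test; the other lies over 250 mm away, near the robot on the right, and means nothing.
- tag_blue: Blue job tag, as the yellow one.
- box: Fixed grey open leak-test box, 170 (x) x 210 (y) x 75 (z) mm outside, walls 6 mm, floor 6 mm up. Origin: centre of its underside; z up; x points to the hinged side. The lid's hinge line runs along y at x = +85, z = +75 mm. Outside the +y end a steel bracket carries the clamp's pivot, axis along x, at x = 0, y = +122, z = +98 mm.
- nest (a point): Centre of the nest, on the box floor. The lamp stands here lens up, long axis along the box's y (either way round), between four orange guides 26 mm high. They leave a gap 54 mm wide in x and stand 45 to 75 mm either side of the middle in y; the 90 mm in the middle is free for fingers.
- lid (a joint): Angle of the box's lid, rad: 0 = shut flat on the rim, grows as it opens (limit 1.9; starts open at 1.6 to 1.8). Red frame with clear window, 182 mm from hinge to free edge, 210 mm wide, 10 mm thick (underside in the hinge line). It stays where left (friction 0.4 N m); shut it by pushing on its outer face, 3 to 6 N near the free edge.
- lid_edge (a point): Middle of the lid's free edge on its outer (upper when shut) face, 182 mm from the hinge line.
- clamp (a joint): Angle of the clamp arm, rad: 0 = fully down, level over the shut lid, pointing to the box's -y; grows as it opens (limit 1.9; starts at 1.6 to 1.85, leaning outwards). Steel bar 16 mm wide, 12 mm thick, reaching 104 mm from its pivot, with a green sleeve (4 mm more) over the outer part. It stays where left (friction 0.25 N m); 2 to 5 N near the tip push it down.
- clamp_tip (a point): Free end of the clamp arm, on its outer (upper when down) face, 104 mm from the pivot axis and 6 mm off the bar's middle line.
- tape: Bystander: loose roll of brown tape, 90 mm across, 24 mm high, lying flat. Origin: centre of its underside.
- can: Bystander: loose upright aluminium can, 56 mm across, 130 mm high. Origin: centre of its underside.
- screwdriver: Bystander: loose screwdriver lying on the table, left and near the robot.
There are look-alikes about, which are no part of the job. What is shaped like the lamp_yellow but brown is not meant. Several things look just like the tag_yellow: the one meant starts farthest to the robot's left.

How it is judged:
By the outcome, as a careful person would: the job done as asked, in the order asked, and still so for the second after the job is handed in, with the robot touching nothing.
It also fails if it takes over 72 s, if anything falls off the work surface, if the arm or the gripper's body presses on something with over 40 N, if the wrist force passes 120 N, or if a joint passes its speed limit or range.

## Working session

There is one attempt and no reset: what is moved stays moved. The work goes in short steps, Python scripts to look and compute and a shell command to move; the robot and the scene stay as the last step left them, time stands still between calls to the robot, and variables do not carry over. Pictures are saved under pics/ and viewed, and the job is handed in when it is done.

```bash
ls; mkdir -p pics
python3 - <<'E'
from rig import *
import cv2
s=get_state(); print({k:(np.round(v,3).tolist() if k!='t' else v) for k,v in s.items()}) if 'np' in globals() else print(s)
for n in ["scene","top"]:
    c=capture(n); cv2.imwrite(f"pics/{n}0.png",cv2.resize(c["image"][:,:,::-1],(800,600),interpolation=cv2.INTER_CUBIC))
    import pickle; pickle.dump(c,open(f"pics/{n}0.pkl","wb"))
    print(n,{k:v for k,v in c.items() if k!="image"})
E
```

```text
pics
{'t': 0.0, 'q': array([ 1.1019098 ,  0.47779593,  0.02235716,  1.55642069, -0.01152067,
        1.10930123, -0.08309506]), 'qd': array([-0.00149703,  0.0004399 , -0.0006389 , -0.00027094,  0.00010087,
        0.00060501,  0.00051407]), 'tau': array([ 5.85379730e-04, -5.82861972e+01,  1.53482236e+00, -2.72609013e+01,
       -5.44097973e-02,  1.68532133e-02,  1.48164190e-04]), 'ee_pos': array([ 0.23805483, -0.63099595,  0.22169784]), 'tool_rot': array([ 0.94042446,  1.36014013, -0.93890659]), 'ft_force': array([-0.04007551,  0.39095596, -0.79085975]), 'moment': array([-0.02848661,  0.01804813,  0.00532168]), 'grip_width': 0.08767362896388056}
scene {'fx': 385.57444894983934, 'fy': 385.57444894983934, 'cx': 283.37931041442044, 'cy': 212.4440494054634, 'rvec': array([ 1.18028691,  2.36774222, -0.92564952]), 'tvec': array([ 0.42852498, -0.17300966,  1.44840925])}
top {'fx': 437.7148499985867, 'fy': 437.7148499985867, 'cx': 282.6373234939051, 'cy': 209.44585260551472, 'rvec': array([ 2.13438222, -2.09857249,  0.19332823]), 'tvec': array([-0.12732022,  0.54030904,  1.39441109])}
```

View pics/scene0.png

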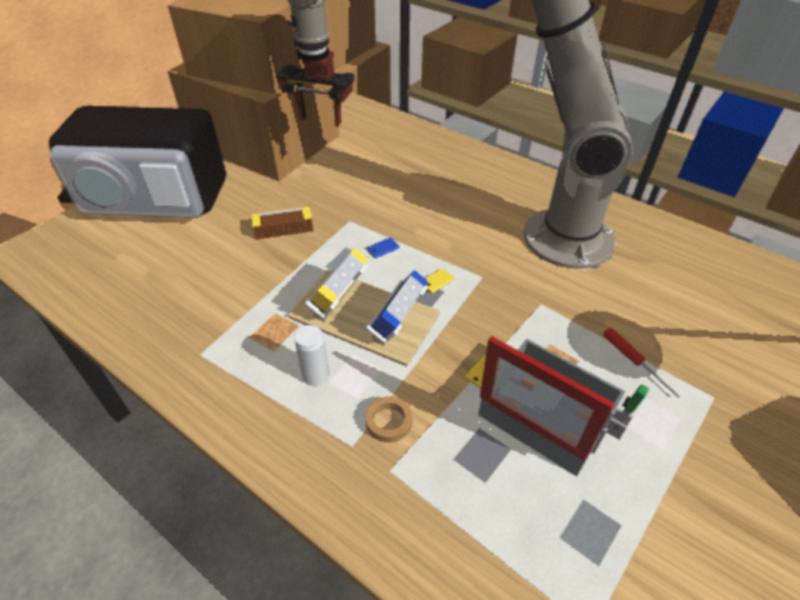

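View pics/top0.png

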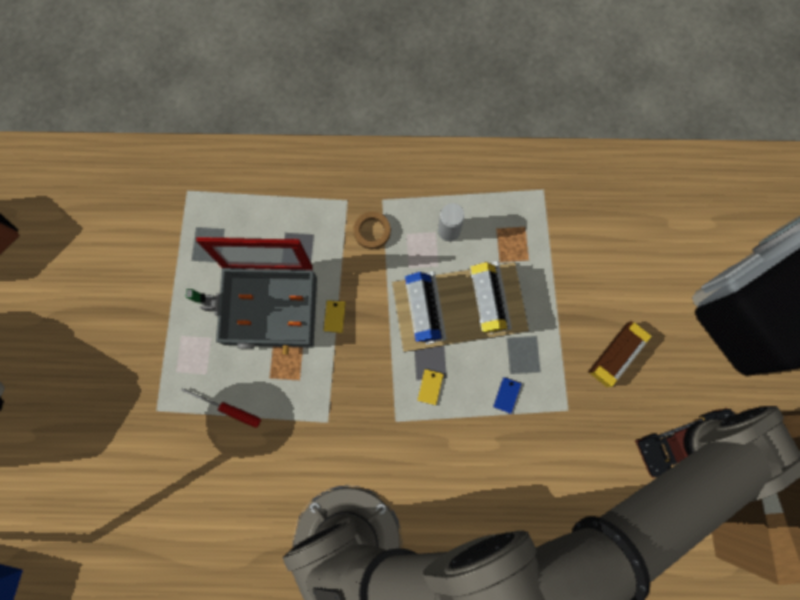

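```bash
cat > h.py <<'E'
import numpy as np, cv2, pickle
from scipy.spatial.transform import Rotation as R
def cam(c):
    Rm=R.from_rotvec(c["rvec"]).as_matrix(); return Rm, np.array(c["tvec"])
def ray(c,u,v):
    Rm,t=cam(c); d=Rm.T@np.array([(u-c["cx"])/c["fx"],(v-c["cy"])/c["fy"],1]); return -Rm.T@t, d/np.linalg.norm(d)
def onz(c,u,v,z):
    o,d=ray(c,u,v); return o+d*(z-o[2])/d[2]
def proj(c,P):
    Rm,t=cam(c); p=np.atleast_2d(P)@Rm.T+t; return np.c_[p[:,0]/p[:,2]*c["fx"]+c["cx"],p[:,1]/p[:,2]*c["fy"]+c["cy"]]
def tri(obs):
    A=np.zeros((3,3));b=np.zeros(3)
    for c,u,v in obs:
        o,d=ray(c,u,v);M=np.eye(3)-np.outer(d,d);A+=M;b+=M@o
    X=np.linalg.solve(A,b); return X
def load(n): return pickle.load(open(f"pics/{n}.pkl","rb"))
def crop(c,x0,y0,w,h,f,name):
    im=c["image"][y0:y0+h,x0:x0+w,::-1]; cv2.imwrite(f"pics/{name}.png",cv2.resize(im,None,fx=f,fy=f,interpolation=cv2.INTER_CUBIC))
E
python3 - <<'E'
from h import *
t=load("top0");s=load("scene0")
for c in (t,s): print(np.round(-cam(c)[0].T@cam(c)[1],3))
crop(t,105,125,350,175,2.28,"topc"); crop(s,160,140,360,220,2.2,"scenec")
E
```

```text
[ 0.267 -0.134  1.471]
[1.155 0.316 0.937]
```

View pics/topc.png

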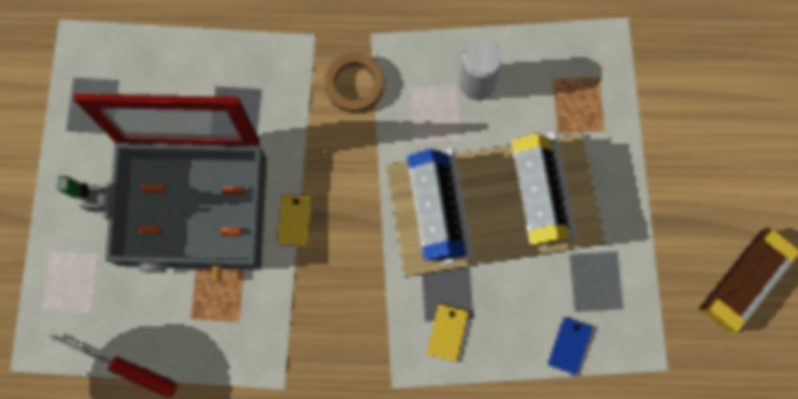

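View pics/scenec.png

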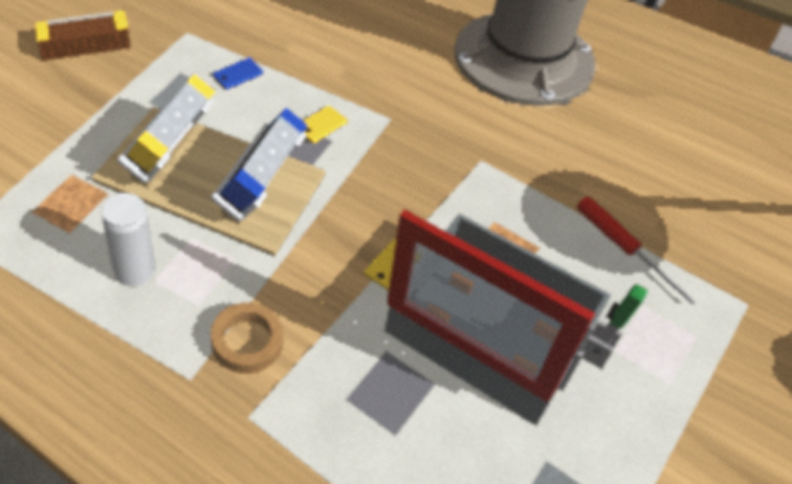

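Run:
```python
from h import *
t=load("top0");s=load("scene0")
crop(t,140,165,100,75,8,"boxz"); crop(t,270,175,110,80,7.2,"rackz"); crop(s,205,165,115,90,6.9,"racks")
```

```text
(no output)
```

View pics/boxz.png

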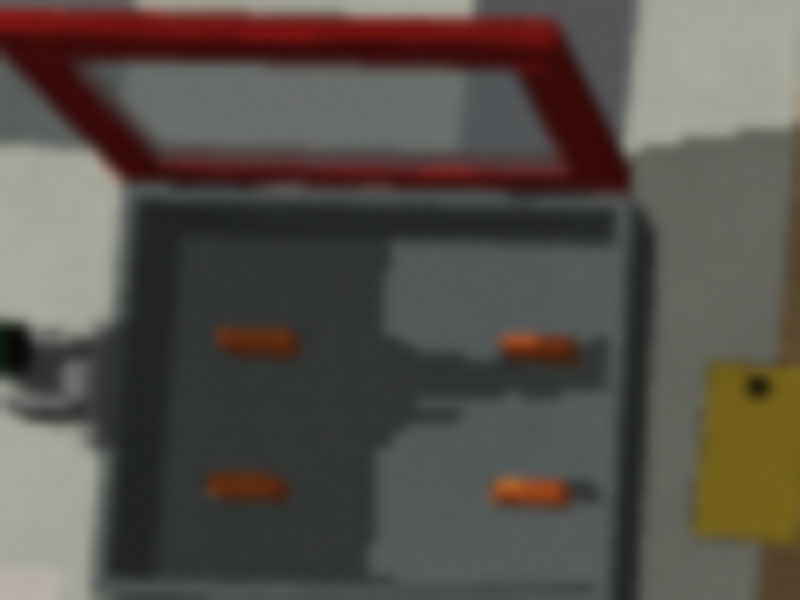

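View pics/rackz.png

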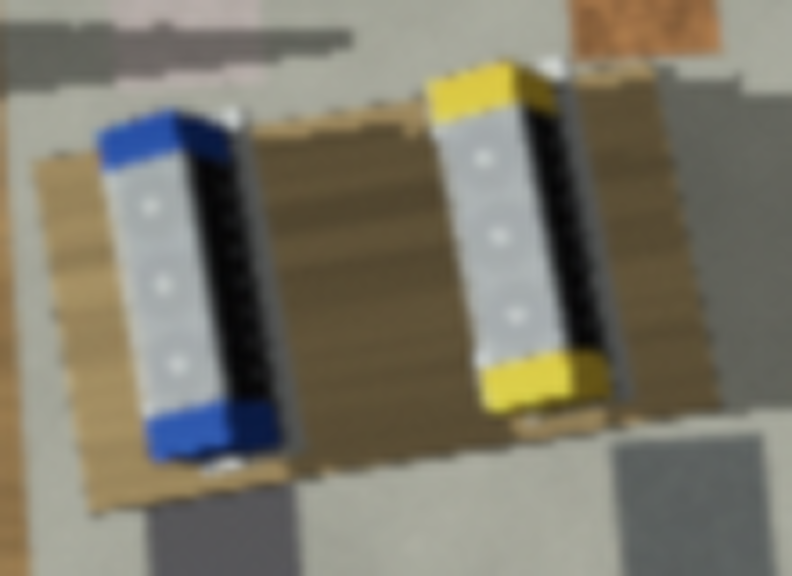

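View pics/racks.png

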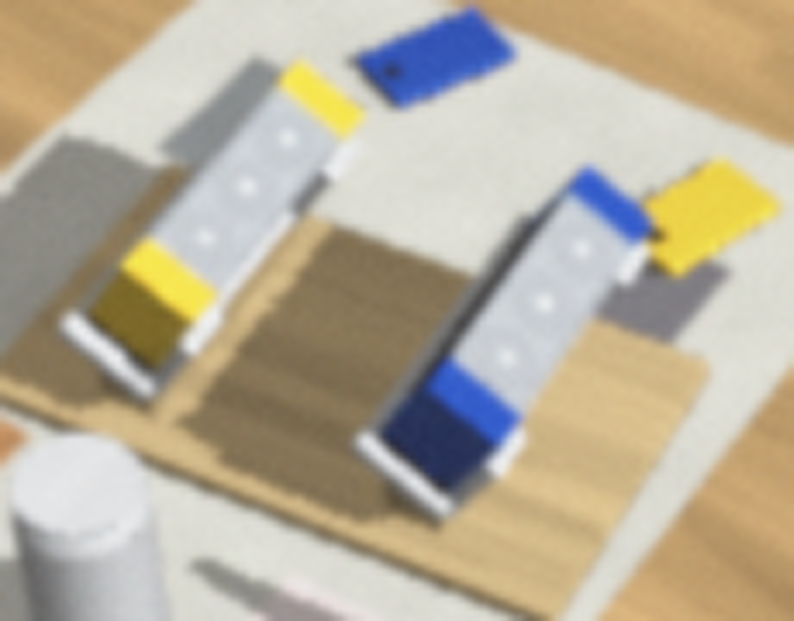

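```bash
cat > m1.py <<'E'
from h import *
t=load("top0");s=load("scene0")
rz=lambda u,v:((u+.5)/7.2+270-.5,(v+.5)/7.2+175-.5)
rs=lambda u,v:((u+.5)/6.9+205-.5,(v+.5)/6.9+165-.5)
bz=lambda u,v:((u+.5)/8+140-.5,(v+.5)/8+165-.5)
pairs={"f+y":((427,85),(190,322)),"f-y":((513,62),(122,262)),"n-y":((572,402),(305,62)),"n+y":((490,412),(366,115)),
"r1":((484,158),(206,237)),"r2":((499,236),(248,186)),"r3":((517,315),(289,138))}
P={}
for k,(a,b) in pairs.items():
    X=tri([(t,*rz(*a)),(s,*rs(*b))]); P[k]=X
    print(k,np.round(X,4), "err",np.round(np.abs(proj(t,X)[0]-rz(*a)),1),np.round(np.abs(proj(s,X)[0]-rs(*b)),1))
c=np.mean([P[k] for k in("f+y","f-y","n-y","n+y")],0); print("lens centre",c)
x=(P["n-y"]+P["n+y"]-P["f-y"]-P["f+y"]);print("len",np.linalg.norm(x)/2,np.degrees(np.arctan2(x[1],x[0])), "tilt of y",P["f+y"]-P["f-y"],P["n+y"]-P["n-y"])
print("rack corners");
Rk=[onz(t,*rz(*a),.012)[:2] for a in((33,162),(93,515),(718,408),(652,68))];print(np.round(Rk,4))
print([np.round(np.linalg.norm(Rk[i]-Rk[i-1]),3) for i in range(4)], np.mean(Rk,0))
y=Rk[0]+Rk[1]-Rk[2]-Rk[3]; a=np.degrees(np.arctan2(y[1],y[0]))-90; print("rack yaw",a)
a=np.radians(a); o=np.mean(Rk,0); print("lamp yellow expected xy foot",o-0.075*np.array([-np.sin(a),np.cos(a)]))
print("guides")
G=[onz(t,*bz(*a),.032)[:2] for a in((257,336),(540,342),(532,490),(247,485))]
G=np.array(G);print(np.round(G,4),G.mean(0)); d=G[0]+G[3]-G[1]-G[2];print("sep y",np.linalg.norm(d)/2,"yaw",np.degrees(np.arctan2(d[1],d[0]))-90)
B=[onz(t,*bz(*a),.075)[:2] for a in((122,185),(632,190))];print("hinge corners",np.round(B,4),np.linalg.norm(B[0]-B[1]),np.mean(B,0))
E
python3 m1.py
```

```text
f+y [ 0.6121 -0.2675  0.0991] err [0.4 0.2] [0.5 0.1]
f-y [ 0.6171 -0.3021  0.1192] err [0.1 0.1] [0.1 0. ]
n-y [ 0.4666 -0.327   0.1148] err [0.1 0.1] [0.1 0. ]
n+y [ 0.464  -0.2934  0.0983] err [0.1 0.1] [0.1 0. ]
r1 [ 0.5762 -0.2907  0.1086] err [0.1 0. ] [0.1 0. ]
r2 [ 0.541  -0.2971  0.109 ] err [0.1 0. ] [0.1 0. ]
r3 [ 0.5056 -0.3042  0.1083] err [0.1 0.1] [0.2 0. ]
lens centre [ 0.53992925 -0.29748056  0.10784707]
len 0.15144877804227352 -170.33424980151895 tilt of y [-0.00498041  0.03458476 -0.02002439] [-0.00261397  0.0336743  -0.01651537]
rack corners
[[ 0.5926 -0.088 ]
 [ 0.4253 -0.1194]
 [ 0.4802 -0.4099]
 [ 0.6431 -0.3818]]
[np.float64(0.298), np.float64(0.17), np.float64(0.296), np.float64(0.165)] [ 0.53532167 -0.24978602]
rack yaw 10.22886214371239
lamp yellow expected xy foot [ 0.54864021 -0.32359399]
guides
[[0.55   0.2549]
 [0.5494 0.1358]
 [0.4865 0.136 ]
 [0.4867 0.2549]] [0.51814838 0.19540617]
sep y 0.11904349897583244 yaw -0.19212722352017408
hinge corners [[0.6039 0.3031]
 [0.6051 0.0932]] 0.2099193121635367 [0.60448506 0.19811403]
```

Run:
```python
from h import *
from rig import *
st=get_state(); M=R.from_rotvec(st["tool_rot"]).as_matrix(); print(np.round(M,3)); 
p=st["ee_pos"]; a=np.arctan2(p[1],p[0]); z=M[:,2]; print("radial ang",np.degrees(a),"jaw ang",np.degrees(np.arctan2(z[1],z[0])))
c=capture("wrist"); pickle.dump((st,c),open("pics/w0.pkl","wb")); print(c["hand_eye"],c["fx"])
cv2.imwrite("pics/w0.png",c["image"][:,:,::-1])
t=load("top0");s=load("scene0")
tc=lambda u,v:((u+.5)/2.28+105-.5,(v+.5)/2.28+125-.5)
sc=lambda u,v:((u+.5)/2.2+160-.5,(v+.5)/2.2+140-.5)
for a,b in (((240,97),(403,212)),((76,97),(592,313))):
    X=tri([(t,*tc(*a)),(s,*sc(*b))]);print("lid",X,proj(t,X)-tc(*a))
# clamp
X=tri([(t,*tc(68,186)),(s,*sc(638,292))]);print("clamp tip",X,proj(t,X)-tc(68,186))
crop(t,340,280,220,140,3.6,"grip"); crop(s,380,190,100,110,5.4,"boxs")
```

```text
[[-0.001  0.936  0.353]
 [ 0.001  0.353 -0.936]
 [-1.    -0.    -0.002]]
radial ang -69.32999912532276 jaw ang -69.32640507125969
[[-1.62708950e-03 -2.77103324e-01  9.60838748e-01 -1.62922279e-01]
 [ 1.98061694e-04 -9.60840091e-01 -2.77103376e-01  7.62518467e-02]
 [ 9.99998657e-01 -2.60566643e-04  1.61825638e-03  4.44803355e-04]
 [ 0.00000000e+00  0.00000000e+00  0.00000000e+00  1.00000000e+00]] 355.8597744626404
lid [0.62169529 0.09297154 0.25818597] [[-0.73293351  0.3044366 ]]
lid [0.61930423 0.29935611 0.25804202] [[-0.25612723  0.0581361 ]]
clamp tip [0.51636418 0.32462058 0.19480519] [[-0.91789295  0.19889784]]
```

View pics/grip.png

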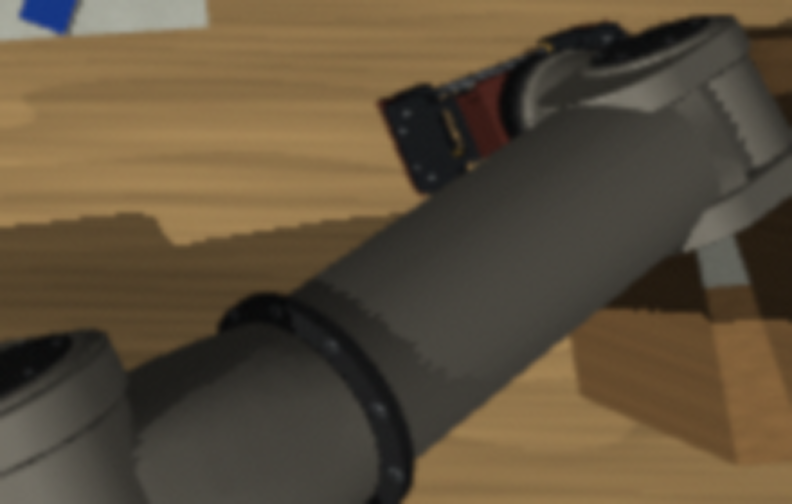

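View pics/boxs.png

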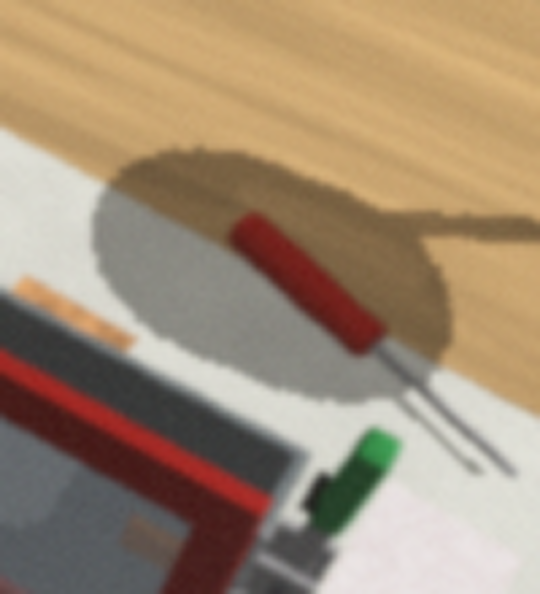

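View pics/w0.png

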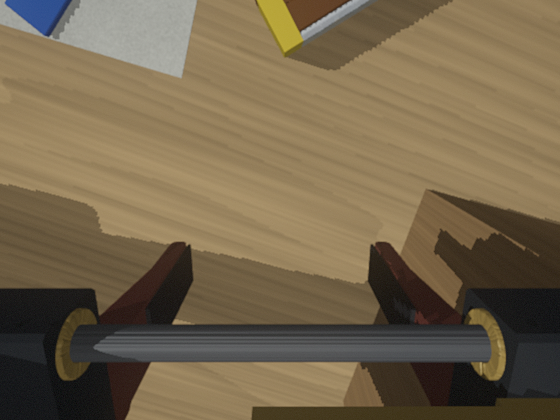

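```bash
cat > plan.py <<'E'
from h import *
from rig import get_state
def rot(xt,zt):
    xt=np.array(xt,float);xt/=np.linalg.norm(xt);zt=np.array(zt,float);zt-=xt*(zt@xt);zt/=np.linalg.norm(zt)
    return np.c_[xt,np.cross(zt,xt),zt]
def cur():
    s=get_state();return R.from_rotvec(s["tool_rot"]).as_matrix(),np.array(s["ee_pos"])
def steps(M0,p0,M1,p1,n):
    w=R.from_matrix(M0.T@M1).as_rotvec()/n; d=(p1-p0)/n; M=M0.copy(); 
    print("turn/row",np.round(w,3),"total deg",np.degrees(np.linalg.norm(w))*n)
    for i in range(n):
        print(np.round(w,3),np.round(M.T@d*1000,1)); M=M@R.from_rotvec(w).as_matrix()
th=np.radians(10)
yl=np.array([-np.sin(th)*np.cos(np.pi/6),np.cos(th)*np.cos(np.pi/6),-.5]); zl=np.array([-np.sin(th)*.5,np.cos(th)*.5,np.cos(np.pi/6)])
MG=rot(-zl,-yl); PG=np.array([.5405,-.2973,.1083])-.039*zl
E
python3 - <<'E'
from plan import *
M,p=cur(); steps(M,p,MG,PG+.12*zl,10); print(PG+.12*zl)
E
```

```text
turn/row [ 0.018 -0.052 -0.005] total deg 31.87059366067419
[ 0.018 -0.052 -0.005] [  4.4  40.8 -24.5]
[ 0.018 -0.052 -0.005] [  2.9  40.4 -25.5]
[ 0.018 -0.052 -0.005] [  1.3  39.9 -26.3]
[ 0.018 -0.052 -0.005] [ -0.3  39.4 -27.1]
[ 0.018 -0.052 -0.005] [ -1.9  38.9 -27.7]
[ 0.018 -0.052 -0.005] [ -3.5  38.4 -28.3]
[ 0.018 -0.052 -0.005] [ -5.2  37.9 -28.7]
[ 0.018 -0.052 -0.005] [ -6.9  37.3 -29.1]
[ 0.018 -0.052 -0.005] [ -8.6  36.8 -29.4]
[ 0.018 -0.052 -0.005] [-10.4  36.2 -29.5]
[ 0.53346725 -0.25741529  0.17844806]
```

```bash
python3 -m creep '0.018 -0.052 -0.005 4.4 40.8 -24.5 87; 0.018 -0.052 -0.005 2.9 40.4 -25.5 87; 0.018 -0.052 -0.005 1.3 39.9 -26.3 87; 0.018 -0.052 -0.005 -0.3 39.4 -27.1 87; 0.018 -0.052 -0.005 -1.9 38.9 -27.7 87; 0.018 -0.052 -0.005 -3.5 38.4 -28.3 87; 0.018 -0.052 -0.005 -5.2 37.9 -28.7 87; 0.018 -0.052 -0.005 -6.9 37.3 -29.1 87; 0.018 -0.052 -0.005 -8.6 36.8 -29.4 87; 0.018 -0.052 -0.005 -10.4 36.2 -29.5 87'
python3 - <<'E'
from plan import *
from rig import *
st=get_state(); c=capture("wrist"); cv2.imwrite("pics/w1.png",c["image"][:,:,::-1]); pickle.dump((st,c),open("pics/w1.pkl","wb"))
M,p=cur(); print(st["t"],p,st["q"]); steps(M,p,MG,PG+.12*zl,1)
H=c["hand_eye"]
# project predicted lens corners
Wc=M@H[:3,:3]; o=M@H[:3,3]+p
C=np.array([.5405,-.2973,.1083]); xl=np.cross(yl,zl)
for a,b in((-75,-20),(-75,20),(75,20),(75,-20),(0,0)):
    X=Wc.T@(C+xl*a/1e3+yl*b/1e3-o); print(a,b,np.round([X[0]/X[2]*c["fx"]+c["cx"],X[1]/X[2]*c["fy"]+c["cy"]],1))
E
```

```text
t: 1.4
ee_pos: [0.5341, -0.2564, 0.179]
tool_rot: [0.725, 0.866, -1.258]
ft_force: [0.8, 0.2, 0.9]
grip_width: 0.0872
1.4 [ 0.53971103 -0.24741212  0.17742593] [ 0.04760363  0.32339319  0.01119101  2.02469995  0.73242725  0.80858899
 -1.85870648]
turn/row [ 0.01  -0.002 -0.008] total deg 0.7539241114853763
[ 0.01  -0.002 -0.008] [ 3.4 -8.   8. ]
-75 -20 [313.3 314.5]
-75 20 [262.7 314. ]
75 20 [262.  118.6]
75 -20 [321.1 119.2]
0 0 [289.6 224.1]
```

View pics/w1.png

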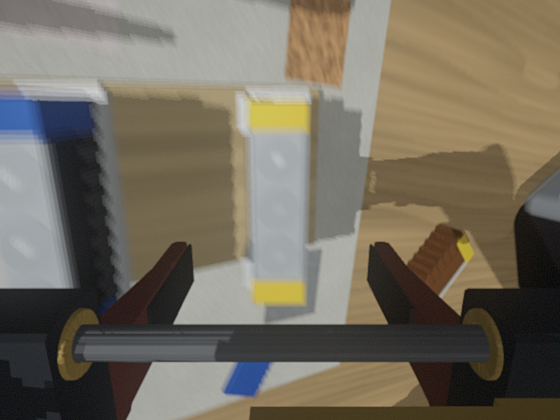

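```bash
cat > wl.py <<'E'
from plan import *
from rig import *
import sys
name=sys.argv[1]
st=get_state(); c=capture("wrist"); cv2.imwrite(f"pics/{name}.png",c["image"][:,:,::-1]); pickle.dump((st,c),open(f"pics/{name}.pkl","wb"))
M=R.from_rotvec(st["tool_rot"]).as_matrix(); p=st["ee_pos"]; print(st["t"],p,np.abs(st["qd"]).max(),st["ft_force"])
H=c["hand_eye"]; Wc=M@H[:3,:3]; o=M@H[:3,3]+p
def pw(X):
    X=Wc.T@(X-o); return np.round([X[0]/X[2]*c["fx"]+c["cx"],X[1]/X[2]*c["fy"]+c["cy"]],1)
E
python3 - <<'E'
import sys; sys.argv=["","w2"]
exec(open("wl.py").read())
C=np.array([.5405,-.2973,.1083]); xl=np.cross(yl,zl)
for a,b in((-75,-20),(-75,20),(75,20),(75,-20),(0,0)): print(a,b,pw(C+xl*a/1e3+yl*b/1e3))
steps(M,p,MG,PG+.12*zl,1)
E
```

```text
1.45 [ 0.53971103 -0.24741212  0.17742593] 0.25915361743383236 [ 3.98289177  6.57203025 -0.83430505]
-75 -20 [313.3 314.5]
-75 20 [262.6 314. ]
75 20 [262.  118.6]
75 -20 [321.1 119.2]
0 0 [289.6 224.1]
turn/row [ 0.01  -0.002 -0.008] total deg 0.7539241114853763
[ 0.01  -0.002 -0.008] [ 3.4 -8.   8. ]
```

View pics/w2.png

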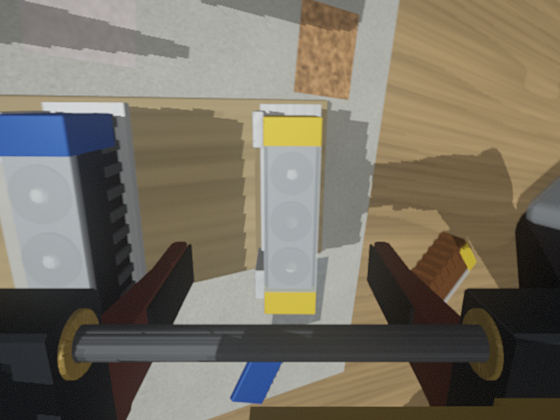

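```bash
python3 -m creep '0 0 0 0 0 0 87; 0 0 0 5 0 0 87; 0 0 0 10 0 0 87; 0 0 0 15 0 0 87; 0 0 0 15 0 0 87; 0 0 0 15 0 0 87; 0 0 0 12 0 0 87; 0 0 0 8 0 0 87; 0 0 0 0 0 0 87; 0 0 0 0 0 0 87'
python3 - <<'E'
from plan import *
M,p=cur(); print(p); steps(M,p,MG,PG-.001*yl,1)
E
```

```text
t: 2.75
ee_pos: [0.5405, -0.2967, 0.1099]
tool_rot: [0.726, 0.868, -1.256]
ft_force: [0.2, 1.0, -0.1]
grip_width: 0.0868
[ 0.54047226 -0.29667038  0.10987424]
turn/row [ 0.002 -0.002  0.   ] total deg 0.16972986393334233
[ 0.002 -0.002  0.   ] [40.7 -0.1  0.8]
```

```bash
python3 -m creep '0 0 0 5 0 0.8 87; 0 0 0 10 0 0 87; 0 0 0 12 0 0 87; 0 0 0 9 0 0 87; 0 0 0 4 0 0 87; 0 0 0 0 0 0 60; 0 0 0 0 0 0 36; 0 0 0 0 0 0 36; 0 0 0 0 0 0 36; 0 0 0 0 0 0 36' 30
python3 - <<'E'
from plan import *
M,p=cur(); print(p,get_state()["ft_force"],get_state()["grip_width"]); steps(M,p,MG,PG-.001*yl,1)
E
```

```text
t: 4.0
ee_pos: [0.5437, -0.3169, 0.0753]
tool_rot: [0.726, 0.869, -1.257]
ft_force: [-2.2, 6.2, -1.6]
grip_width: 0.0407
[ 0.54373786 -0.31687323  0.07530623] [-2.24942445  6.16087586 -1.64643441] 0.04072512404810687
turn/row [ 0.002 -0.002  0.   ] total deg 0.18779572662191824
[ 0.002 -0.002  0.   ] [0.5 0.2 0.3]
```

```bash
python3 -m creep '0 0 0 -3 0 0 36; 0 0 0 -7 0 0 36; 0 0 0 -12 0 0 36; 0 0 0 -15 0 0 36; 0 0 0 -17 0 0 36; 0 0 0 -17 0 0 36; 0 0 0 -17 0 0 36; 0 0 0 -14 0 0 36; 0 0 0 -10 0 0 36; 0 0 0 -5 0 0 36' 30
python3 - <<'E'
import sys; sys.argv=["","w3"]
exec(open("wl.py").read()); print(st["grip_width"])
MP=rot([0,0,-1],[1,0,0]); M,p=cur(); steps(M,p,MP,np.array([.495,.1965,.26]),10)
E
```

```text
t: 5.25
ee_pos: [0.5337, -0.2595, 0.1772]
tool_rot: [0.726, 0.869, -1.257]
ft_force: [-0.5, 0.1, -5.2]
grip_width: 0.0396
5.25 [ 0.53369856 -0.25947716  0.17724676] 0.07203722811860458 [-0.45183458  0.06135284 -5.19237641]
0.0396054651163626
turn/row [-0.136  0.043  0.036] total deg 84.40614771625121
[-0.136  0.043  0.036] [-29.9   4.2 -35.4]
[-0.136  0.043  0.036] [-28.1  10.1 -35.7]
[-0.136  0.043  0.036] [-26.1  15.9 -35.1]
[-0.136  0.043  0.036] [-23.9  21.5 -33.6]
[-0.136  0.043  0.036] [-21.6  26.7 -31.3]
[-0.136  0.043  0.036] [-19.3  31.5 -28.2]
[-0.136  0.043  0.036] [-16.9  35.8 -24.4]
[-0.136  0.043  0.036] [-14.5  39.4 -20. ]
[-0.136  0.043  0.036] [-12.3  42.2 -15. ]
[-0.136  0.043  0.036] [-10.2  44.3  -9.6]
```

View pics/w3.png

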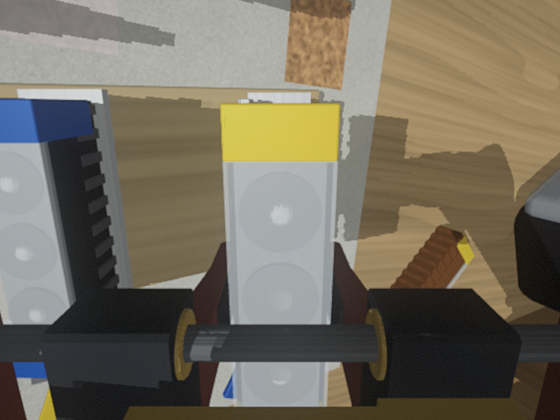

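```bash
python3 -m creep '-0.136 0.043 0.036 -29.9 4.2 -35.4 36; -0.136 0.043 0.036 -28.1 10.1 -35.7 36; -0.136 0.043 0.036 -26.1 15.9 -35.1 36; -0.136 0.043 0.036 -23.9 21.5 -33.6 36; -0.136 0.043 0.036 -21.6 26.7 -31.3 36; -0.136 0.043 0.036 -19.3 31.5 -28.2 36; -0.136 0.043 0.036 -16.9 35.8 -24.4 36; -0.136 0.043 0.036 -14.5 39.4 -20 36; -0.136 0.043 0.036 -12.3 42.2 -15 36; -0.136 0.043 0.036 -10.2 44.3 -9.6 36' 30; python3 -m creep '0 0 0 0 0 0 36; 0 0 0 0 0 0 36; 0 0 0 0 0 0 36; 0 0 0 0 0 0 36; 0 0 0 5 0 0 36; 0 0 0 5 0 0 36; 0 0 0 5 0 0 36; 0 0 0 5 0 0 36; 0 0 0 0 0 0 36; 0 0 0 0 0 0 36'
python3 - <<'E'
from plan import *
from rig import *
M,p=cur();print(p,get_state()["q"]);MP=rot([0,0,-1],[1,0,0]);steps(M,p,MP,np.array([.497,.1965,.11]),1)
for n in("scene","top"):
    c=capture(n); pickle.dump(c,open(f"pics/{n}1.pkl","wb"))
    if n=="scene": crop(c,300,140,240,200,3,"scene1")
    else: crop(c,100,100,250,190,3.1,"top1")
E
```

```text
t: 6.55
ee_pos: [0.4953, 0.1967, 0.2584]
tool_rot: [-0.006, 1.574, -0.002]
ft_force: [-0.1, -0.2, -4.1]
grip_width: 0.0397
t: 7.8
ee_pos: [0.4956, 0.1963, 0.2386]
tool_rot: [-0.003, 1.572, -0.005]
ft_force: [1.3, -0.0, -4.4]
grip_width: 0.0401
[0.49561468 0.19631931 0.23863982] [-0.08217422  0.26944792 -0.49248057  1.84756834  0.14844777  1.06303686
 -0.63375463]
turn/row [-0.001 -0.001  0.004] total deg 0.26968992448245266
[-0.001 -0.001  0.004] [128.6   0.8   1.5]
```

View pics/scene1.png

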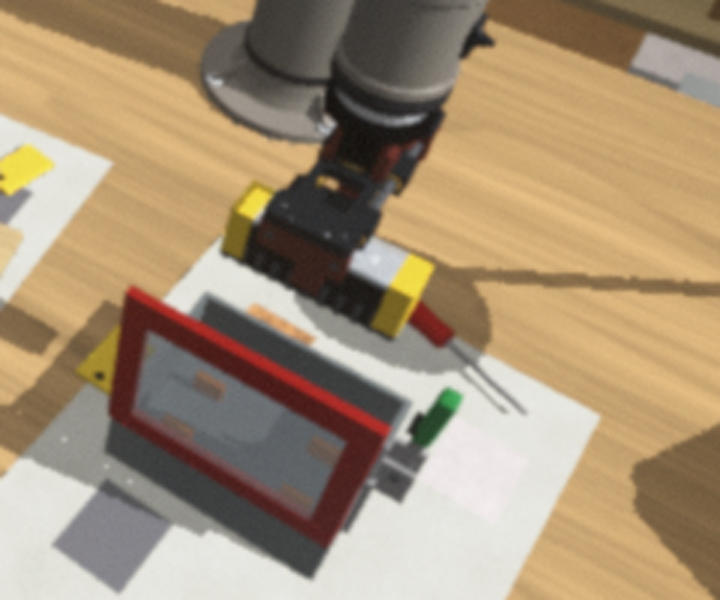

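View pics/top1.png

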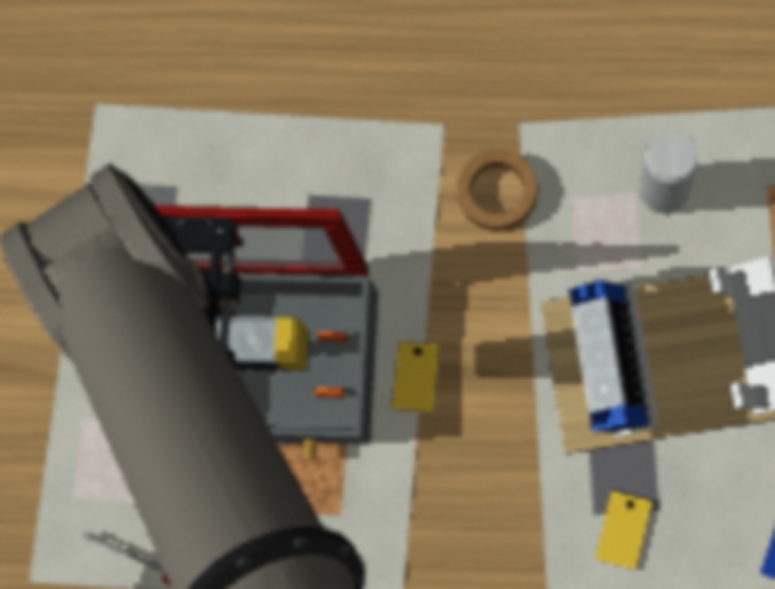

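```bash
python3 -m creep '0 0 0.004 8 0.8 0 36; 0 0 0 14 0 0 36; 0 0 0 16 0 0 36; 0 0 0 16 0 0 36; 0 0 0 16 0 0 36; 0 0 0 16 0 0 36; 0 0 0 14 0 0 36; 0 0 0 12 0 0 36; 0 0 0 6 0 0 36; 0 0 0 0 0 0 36'
python3 - <<'E'
from plan import *
from rig import *
M,p=cur();print(p,get_state()["ft_force"])
for n in("scene",):
    c=capture(n); pickle.dump(c,open(f"pics/{n}2.pkl","wb"))
    crop(c,300,140,200,150,4,"scene2")
E
python3 wl.py w4
```

```text
t: 9.15
ee_pos: [0.4953, 0.1969, 0.1203]
tool_rot: [0.0, 1.572, -0.002]
ft_force: [0.8, 0.0, -4.7]
grip_width: 0.0401
[0.49530592 0.19691955 0.12025721] [ 0.75878503  0.03974594 -4.6617984 ]
9.2 [0.49557931 0.19707423 0.1206712 ] 0.008116478441871851 [-0.45671608  0.03136045 -5.22479938]
```

View pics/scene2.png

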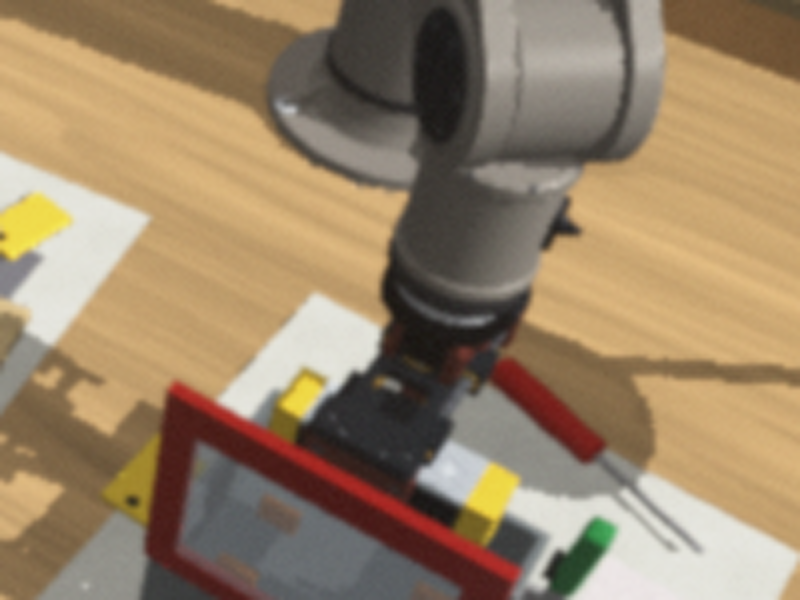

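View pics/w4.png

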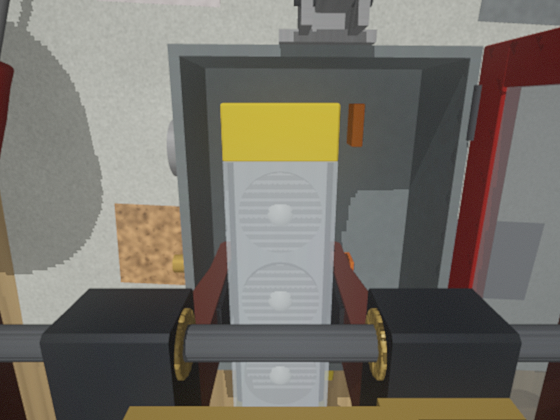

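Run:
```python
from plan import *
st,c=pickle.load(open("pics/w4.pkl","rb"))
M=R.from_rotvec(st["tool_rot"]).as_matrix();p=st["ee_pos"];H=c["hand_eye"];Wc=M@H[:3,:3];o=M@H[:3,3]+p
def oz(u,v,z):
    d=Wc@np.array([(u-c["cx"])/c["fx"],(v-c["cy"])/c["fy"],1]);return np.round(o+d*(z-o[2])/d[2],4)
for n,u,v in(("rim L",168,45),("rim R",482,48),("rim in L",180,58),("rim in R",469,60),("rimL low",184,280),("rim in R low",444,280)): print(n,oz(u,v,.075))
for n,u,v in(("guide top far in",349,104),("guide top far out",364,104),("guide near",350,147)): print(n,oz(u,v,.032))
```

```text
rim L [0.4358 0.3027 0.075 ]
rim R [0.6054 0.301  0.075 ]
rim in L [0.4418 0.2961 0.075 ]
rim in R [0.5993 0.295  0.075 ]
rimL low [0.4337 0.1622 0.075 ]
rim in R low [0.6026 0.162  0.075 ]
guide top far in [0.5431 0.2718 0.032 ]
guide top far out [0.5533 0.2718 0.032 ]
guide near [0.5453 0.2428 0.032 ]
```

```bash
python3 -m creep '0 0 0 0 0 4 36; 0 0 0 0 0 8 36; 0 0 0 0 0 8 36; 0 0 0 0 0 7 36; 0 0 0 0 0 6 36; 0 0 0 0 0 6 36; 0 0 0 0 0 6 36; 0 0 0 0 0 5 36; 0 0 0 0 0 4 36; 0 0 0 0 0 0 36'
python3 - <<'E'
from plan import *
from rig import *
M,p=cur();print(p,get_state()["ft_force"])
for n in("scene",):
    c=capture(n); pickle.dump(c,open(f"pics/{n}3.pkl","wb"))
    crop(c,300,170,200,150,4,"scene3")
E
python3 wl.py w5
```

```text
t: 10.5
ee_pos: [0.5501, 0.197, 0.1206]
tool_rot: [0.001, 1.571, -0.001]
ft_force: [-0.1, -0.3, -4.6]
grip_width: 0.04
[0.55011618 0.19695648 0.12061758] [-0.10618539 -0.25718938 -4.60682354]
10.55 [0.55008793 0.19695191 0.1207191 ] 0.0065375623070869655 [ 0.40641727  0.15599152 -4.88618517]
```

View pics/scene3.png

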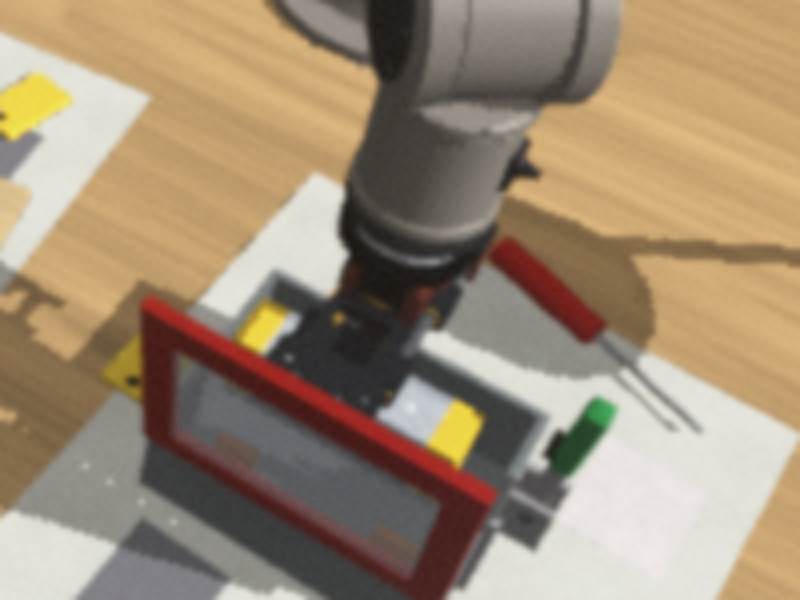

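View pics/w5.png

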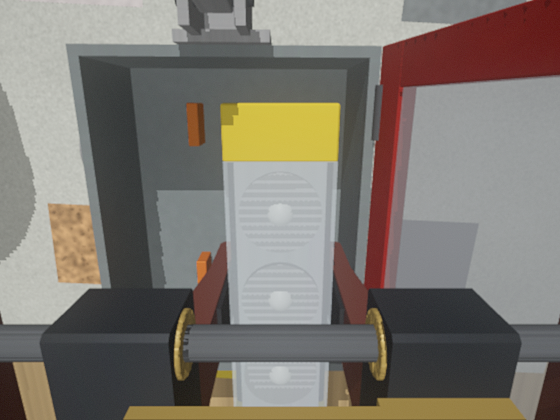

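Run:
```python
from plan import *
st,c=pickle.load(open("pics/w5.pkl","rb"))
M=R.from_rotvec(st["tool_rot"]).as_matrix();p=st["ee_pos"];H=c["hand_eye"];Wc=M@H[:3,:3];o=M@H[:3,3]+p
def oz(u,v,z):
    d=Wc@np.array([(u-c["cx"])/c["fx"],(v-c["cy"])/c["fy"],1]);return np.round(o+d*(z-o[2])/d[2],4)
for a in((188,104,.032),(202,104,.032),(203,144,.032),(211,254,.032),(197,255,.032),(68,46,.075),(380,49,.075),(80,58,.075),(369,62,.075),(380,83,.075)): print(a,oz(*a))
s=load("scene3")
sc=lambda u,v:((u+.5)/4+300-.5,(v+.5)/4+170-.5)
for u,v in((150,300),(492,495)):
  # intersect ray with plane y = const
  o2,d=ray(s,*sc(u,v)); print([np.round(o2+d*(y-o2[1])/d[1],4) for y in((.093,) if u<300 else (.302,))])
```

```text
(188, 104, 0.032) [0.4883 0.2718 0.032 ]
(202, 104, 0.032) [0.4978 0.2718 0.032 ]
(203, 144, 0.032) [0.4968 0.2449 0.032 ]
(211, 254, 0.032) [0.4978 0.1613 0.032 ]
(197, 255, 0.032) [0.487  0.1605 0.032 ]
(68, 46, 0.075) [0.4364 0.3021 0.075 ]
(380, 49, 0.075) [0.6049 0.3004 0.075 ]
(80, 58, 0.075) [0.4419 0.2961 0.075 ]
(369, 62, 0.075) [0.5994 0.2939 0.075 ]
(380, 83, 0.075) [0.6063 0.283  0.075 ]
[array([0.6397, 0.093 , 0.2446])]
[array([0.6991, 0.302 , 0.3212])]
```

```bash
python3 -m creep '0 0 0 0 0 5 36; 0 0 0 0 0 5 36; 0 0 0 0 0 4 36; 0 0 0 0 0 0 36; 0 0 0 0 0 -8 36; 0 0 0 0 0 -12 36; 0 0 0 0 0 -12 36; 0 0 0 0 0 -9 36; 0 0 0 0 0 -5.5 36; 0 0 0 0 0 0 36'
python3 - <<'E'
from plan import *
M,p=cur();steps(M,p,rot([0,0,-1],[1,0,0]),np.array([.5175,.197,.0235]),1)
E
```

```text
t: 11.85
ee_pos: [0.5167, 0.197, 0.1206]
tool_rot: [0.0, 1.572, -0.001]
ft_force: [-0.3, -0.1, -4.3]
grip_width: 0.0397
turn/row [-0.001 -0.001  0.001] total deg 0.07739062025404761
[-0.001 -0.001  0.001] [97.1  0.1  0.9]
```

```bash
python3 -m creep '0 0 0 5 0 0.8 36; 0 0 0 10 0 0 36; 0 0 0 12 0 0 36; 0 0 0 12 0 0 36; 0 0 0 12 0 0 36; 0 0 0 12 0 0 36; 0 0 0 10 0 0 36; 0 0 0 7 0 0 36; 0 0 0 4 0 0 36; 0 0 0 0 0 0 36'; python3 wl.py w6;  python3 - <<'E'
from plan import *
from rig import *
c=capture("scene");crop(c,300,170,200,150,4,"scene4")
E
```

```text
t: 13.1
ee_pos: [0.5176, 0.1969, 0.0364]
tool_rot: [0.0, 1.572, -0.002]
ft_force: [-0.2, -0.5, -3.3]
grip_width: 0.04
13.1 [0.51760901 0.19689064 0.03639582] 0.009034760738979098 [-0.1700334  -0.45233321 -3.28069001]
```

View pics/w6.png

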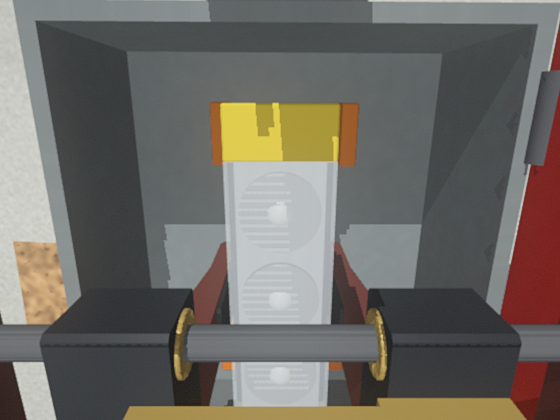

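View pics/scene4.png

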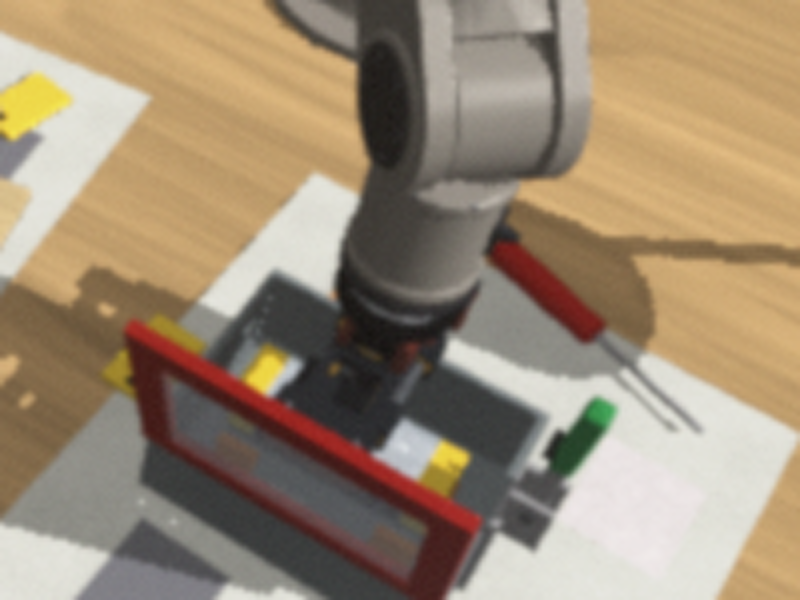

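```bash
python3 -m creep '0 0 0 3 0 0 36; 0 0 0 3 0 0 36; 0 0 0 2 0 0 36; 0 0 0 1 0 0 36; 0 0 0 1 0 0 36; 0 0 0 0.7 0 0 36; 0 0 0 0.7 0 0 36; 0 0 0 0.6 0 0 36; 0 0 0 0 0 0 36; 0 0 0 0 0 0 36'
```

```text
t: 14.45
ee_pos: [0.5176, 0.1969, 0.0245]
tool_rot: [0.001, 1.572, -0.001]
ft_force: [-0.0, 0.4, -5.0]
grip_width: 0.0402
```

```bash
python3 -m creep '0 0 0 0.4 0 0 36; 0 0 0 0.4 0 0 36; 0 0 0 0.4 0 0 36; 0 0 0 0.4 0 0 36; 0 0 0 0.4 0 0 36; 0 0 0 0 0 0 36; 0 0 0 0 0 0 36; 0 0 0 0 0 0 36; 0 0 0 0 0 0 36; 0 0 0 0 0 0 36'
```

```text
t: 15.7
ee_pos: [0.5176, 0.1969, 0.0233]
tool_rot: [0.0, 1.571, -0.002]
ft_force: [-3.2, -1.7, 5.4]
grip_width: 0.0401
```

```bash
python3 -m creep '0 0 0 0 0 0 42; 0 0 0 0 0 0 44; 0 0 0 0 0 0 48; 0 0 0 0 0 0 52; 0 0 0 0 0 0 54; 0 0 0 -3 0 0 54; 0 0 0 -8 0 0 54; 0 0 0 -12 0 0 54; 0 0 0 -15 0 0 54; 0 0 0 -15 0 0 54';python3 wl.py w7
```

```text
t: 16.95
ee_pos: [0.5179, 0.197, 0.0769]
tool_rot: [0.001, 1.571, -0.001]
ft_force: [-0.6, 0.1, -0.3]
grip_width: 0.0541
16.95 [0.51792516 0.19700443 0.07693211] 0.22639354706662695 [-0.61736142  0.07375639 -0.33927308]
```

View pics/w7.png

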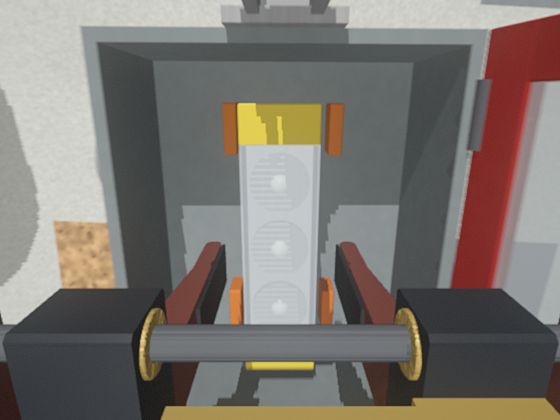

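```bash
python3 -m creep '0 0 0 -30 0 0 54; 0 0 0 -45 0 0 54; 0 0 0 -50 0 0 0; 0 0 0 -50 0 0 0; 0 0 0 -40 0 0 0; 0 0 0 -8 0 40 0; 0 0 0 0 0 50 0; 0 0 0 0 0 50 0; 0 0 0 0 0 45 0; 0 0 0 0 0 20 0';python3 - <<'E'
from plan import *
from rig import *
M,p=cur();print(p)
for n in("scene","top"):
    c=capture(n); pickle.dump(c,open(f"pics/{n}5.pkl","wb"))
    if n=="scene": crop(c,280,100,260,195,3,"scene5")
    else: crop(c,100,100,250,190,3.1,"top5")
M,p=cur();print(p)
E
```

```text
t: 18.25
ee_pos: [0.7247, 0.1958, 0.2975]
tool_rot: [0.002, 1.572, -0.003]
ft_force: [-0.9, 0.2, 0.4]
grip_width: 0.0005
[0.72466974 0.19582573 0.2974998 ]
[0.72420475 0.19598954 0.29719487]
```

View pics/scene5.png

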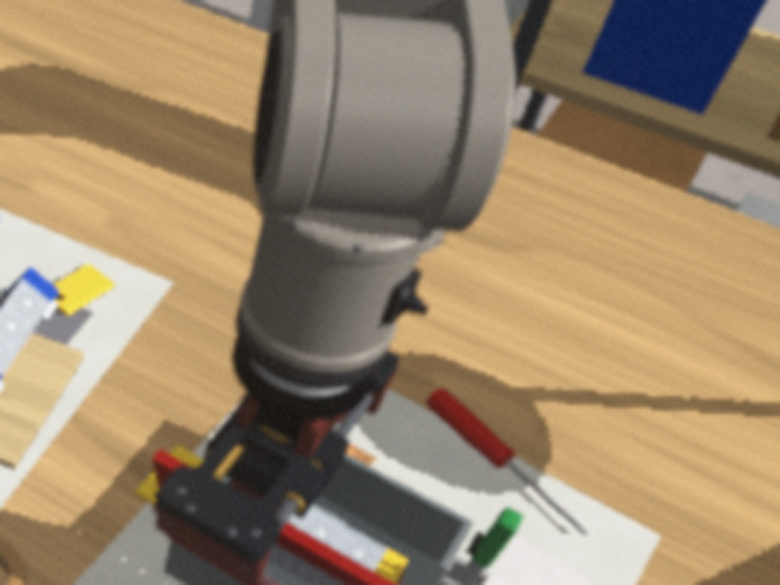

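View pics/top5.png

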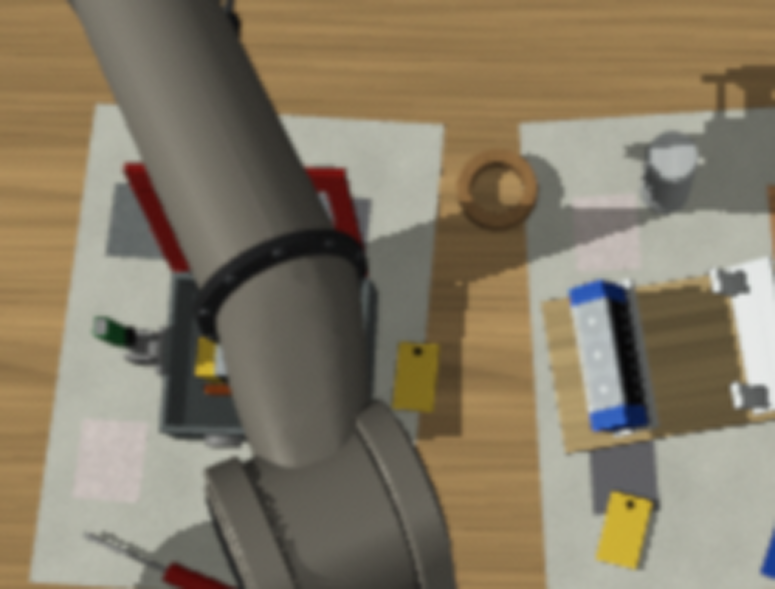

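Run:
```python
from plan import *
t=load("top5")
tc=lambda u,v:((u+.5)/3.1+100-.5,(v+.5)/3.1+100-.5)
for a in((347,170),(127,166)): print(onz(t,*tc(*a),.25))
h=np.array([.6045,.075]); r=.150
for th in np.r_[1.85,1.7,1.57,1.4,1.2,1,.8,.6,.4,.2,.1,0]:
    print(th,np.round(h+r*np.array([-np.cos(th),np.sin(th)])+.01*np.array([np.sin(th),np.cos(th)])+[.0135,0],3))
```

```text
[0.66371711 0.08961527 0.25      ]
[0.66451365 0.29739503 0.25      ]
1.85 [0.669 0.216]
1.7 [0.647 0.222]
1.57 [0.628 0.225]
1.4 [0.602 0.225]
1.2 [0.573 0.218]
1.0 [0.545 0.207]
0.8 [0.521 0.19 ]
0.6 [0.5   0.168]
0.4 [0.484 0.143]
0.2 [0.473 0.115]
0.1 [0.47 0.1 ]
0.0 [0.468 0.085]
```

```bash
python3 -m creep '0 0 0 10 0 0 0; 0 0 0 20 0 0 0; 0 0 0 25 0 0 0; 0 0 0 18 0 0 0; 0 0 0 6 0 0 0; 0 0 0 0 0 -10 0; 0 0 0 0 0 -15 0; 0 0 0 0 0 -15 0; 0 0 0 0 0 -15 0; 0 0 0 0 0 -15 0'
python3 - <<'E'
from rig import *
import cv2
c=capture("scene"); from h import crop; crop(c,280,130,200,150,4,"scene6")
E
```

```text
t: 19.6
ee_pos: [0.6547, 0.1973, 0.2228]
tool_rot: [0.003, 1.564, -0.0]
ft_force: [4.6, -0.8, 4.6]
grip_width: 0.0003
```

View pics/scene6.png

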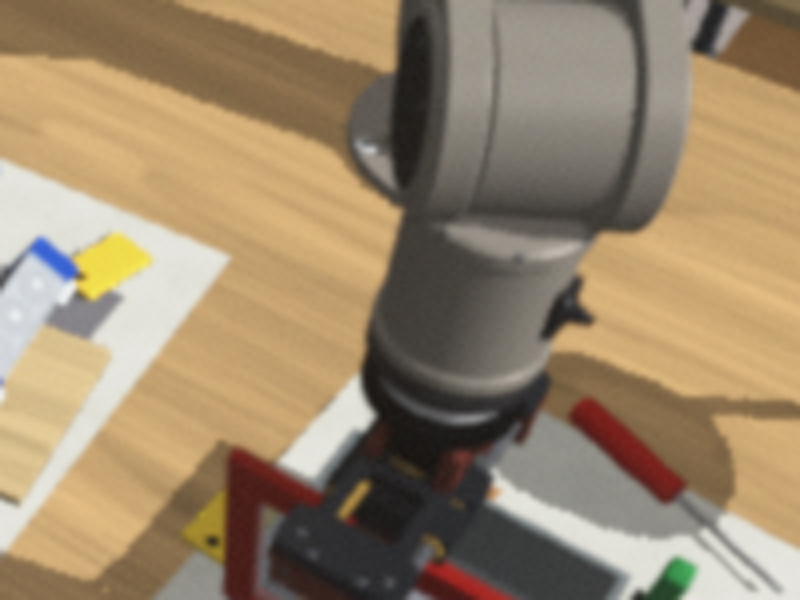

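```bash
python3 -m creep '0 0 0 0 0 -13 0; 0 0 0 0 0 -14 0; 0 0 0 0 0 -13 0; 0 0 0 0 0 -13 0; 0 0 0 3 0 -14 0; 0 0 0 4 0 -15 0; 0 0 0 5 0 -14 0; 0 0 0 6 0 -14 0; 0 0 0 8 0 -12 0; 0 0 0 9 0 -12 0'
python3 - <<'E'
from rig import *
from h import crop
c=capture("top");crop(c,100,100,250,190,3.1,"top7")
c=capture("scene");crop(c,280,130,200,150,4,"scene7")
print(get_state()["ee_pos"],get_state()["ft_force"])
E
```

```text
t: 20.9
ee_pos: [0.5177, 0.1969, 0.1839]
tool_rot: [0.0, 1.572, -0.001]
ft_force: [2.3, 1.4, 0.6]
grip_width: 0.0005
[0.51635498 0.19650218 0.18300705] [-0.5051537  -0.87564784 -0.5210707 ]
```

View pics/scene7.png

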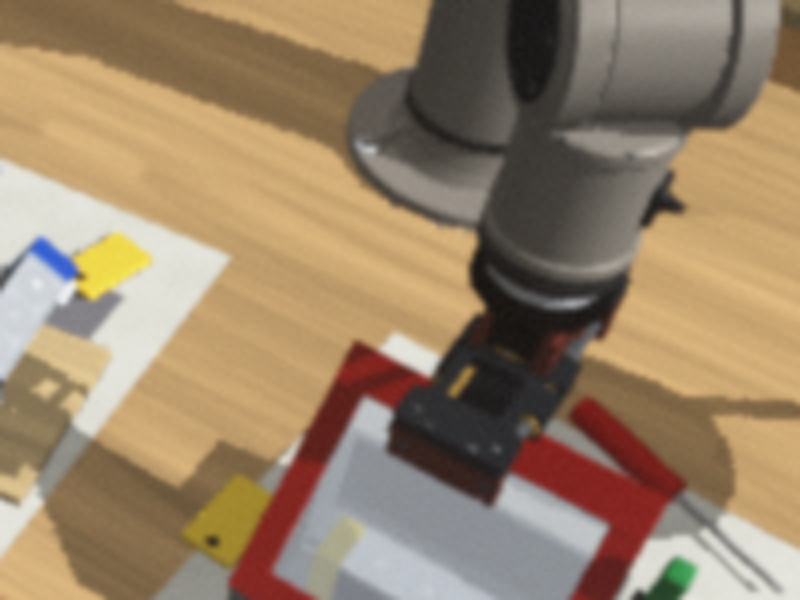

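```bash
python3 -m creep '0 0 0 10 0 -8 0; 0 0 0 12 0 -9 0; 0 0 0 10 0 -7 0; 0 0 0 10 0 -6 0; 0 0 0 10 0 -5 0; 0 0 0 10 0 -4 0; 0 0 0 9 0 -3 0; 0 0 0 8 0 -2 0; 0 0 0 7 0 -1 0; 0 0 0 5 0 0 0'; python3 -m creep '0 0 0 2 0 0 0; 0 0 0 2 0 0 0; 0 0 0 1.5 0 0 0; 0 0 0 1 0 0 0; 0 0 0 1 0 0 0; 0 0 0 0.5 0 0 0; 0 0 0 0.5 0 0 0; 0 0 0 0.5 0 0 0; 0 0 0 0 0 0 0; 0 0 0 0 0 0 0'
```

```text
t: 22.25
ee_pos: [0.4733, 0.1967, 0.093]
tool_rot: [0.0, 1.572, -0.002]
ft_force: [-1.1, 0.5, 0.4]
grip_width: 0.0011
t: 23.5
ee_pos: [0.4738, 0.1969, 0.0853]
tool_rot: [0.0, 1.571, -0.002]
ft_force: [-4.0, -1.7, 9.3]
grip_width: 0.0004
```

```bash
python3 -m creep '0 0 0 -5 0 0 0; 0 0 0 -20 0 0 0; 0 0 0 -40 0 0 0; 0 0 0 -45 0 0 0; 0 0 0 -45 0 0 0; 0 0 0 -35 0 8 0; 0 0 0 -15 0 10 0; 0 0 0 0 0 10 0; 0 0 0 0 0 10 0; 0 0 0 0 0 8 0'
python3 - <<'E'
import sys; sys.argv=["","w8"]
exec(open("wl.py").read())
c=capture("scene");pickle.dump(c,open("pics/scene8.pkl","wb"));crop(c,280,150,250,187,3.2,"scene8")
c=capture("top");pickle.dump(c,open("pics/top8.pkl","wb"));crop(c,100,120,200,150,4,"top8")
h=np.array([.319,.098]); r=.085
for th in np.r_[1.85,1.7,1.57,1.4,1.2,1,.8,.6,.4,.2,.1,0]:
    print(th,np.round(h+r*np.array([-np.cos(th),np.sin(th)])+.01*np.array([np.sin(th),np.cos(th)])+[.010,0],3))
E
```

```text
t: 24.75
ee_pos: [0.52, 0.1967, 0.2883]
tool_rot: [0.0, 1.574, -0.002]
ft_force: [0.1, -0.6, -0.0]
grip_width: 0.0003
24.75 [0.52000895 0.19673961 0.28826665] 0.13143761442977508 [ 0.07201525 -0.55230238 -0.03595878]
1.85 [0.362 0.177]
1.7 [0.35  0.181]
1.57 [0.339 0.183]
1.4 [0.324 0.183]
1.2 [0.308 0.181]
1.0 [0.291 0.175]
0.8 [0.277 0.166]
0.6 [0.264 0.154]
0.4 [0.255 0.14 ]
0.2 [0.248 0.125]
0.1 [0.245 0.116]
0.0 [0.244 0.108]
```

View pics/scene8.png

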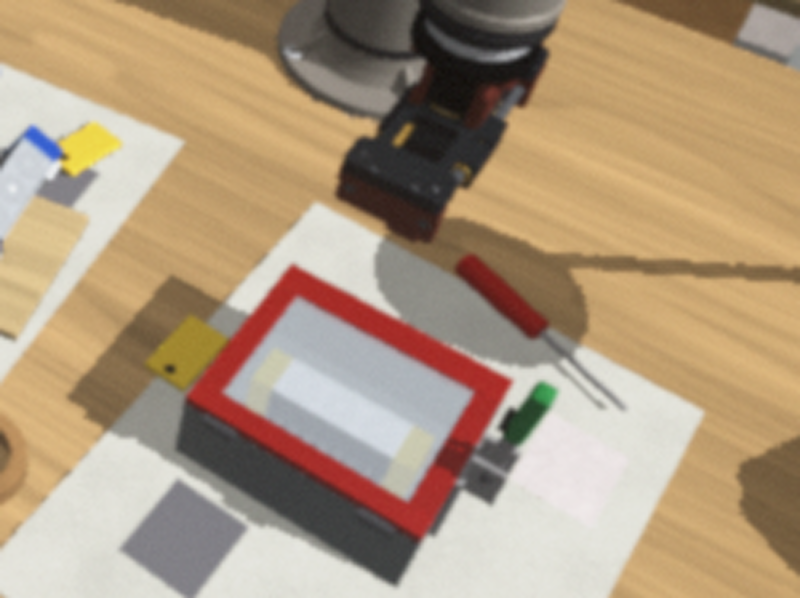

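View pics/top8.png

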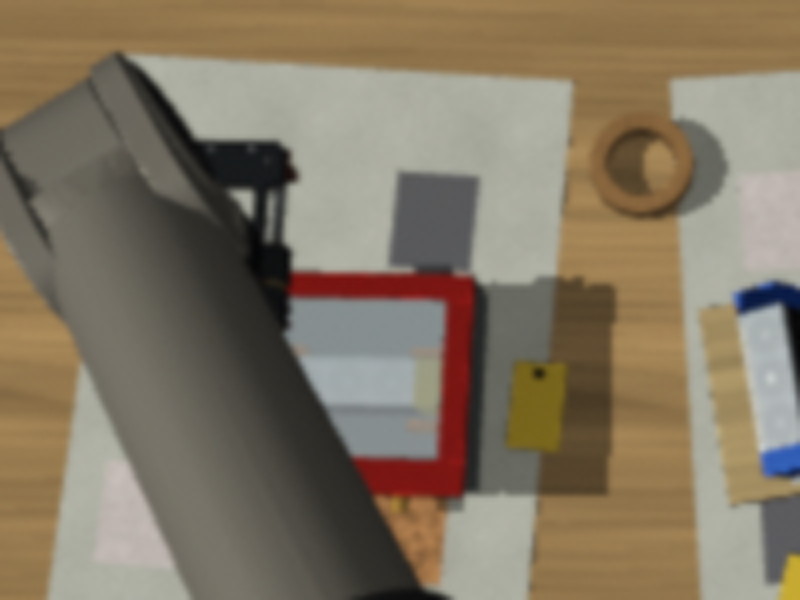

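View pics/w8.png

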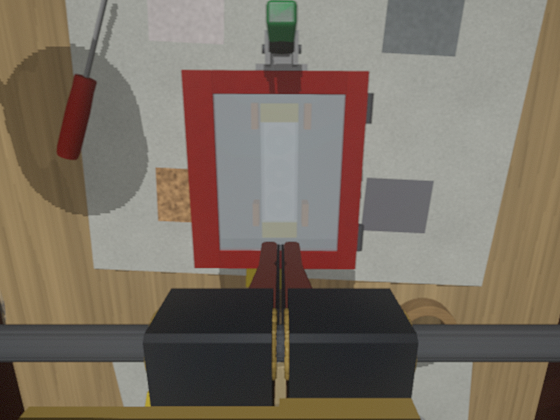

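```bash
python3 -m creep '0 0 0 0 20 0 0; 0 0 0 0 40 0 0; 0 0 0 0 45 0 0; 0 0 0 0 45 0 0; 0 0 0 0 35 0 0; 0 0 0 10 10 0 0; 0 0 0 25 0 0 0; 0 0 0 30 0 0 0; 0 0 0 25 0 0 0; 0 0 0 10 0 0 0';  python3 -m creep '0 0 0 5 0 0 0; 0 0 0 3 0 0 0; 0 0 0 0 -5 0 0; 0 0 0 0 -5 0 0; 0 0 0 0 -5 0 0; 0 0 0 0 -5 0 0; 0 0 0 0 -5 0 0; 0 0 0 0 -4 0 0; 0 0 0 0 0 0 0; 0 0 0 0 0 0 0'; python3 wl.py w9;python3 - <<'E'
from rig import *
from h import crop
c=capture("scene");crop(c,340,150,200,150,4,"scene9")
E
```

```text
t: 26.15
ee_pos: [0.5196, 0.3897, 0.1872]
tool_rot: [-0.001, 1.574, -0.005]
ft_force: [0.0, -0.2, 0.7]
grip_width: 0.0005
t: 27.4
ee_pos: [0.52, 0.3631, 0.1815]
tool_rot: [0.001, 1.572, -0.001]
ft_force: [-0.1, -0.4, 0.1]
grip_width: 0.0008
27.4 [0.51996653 0.36314528 0.18147666] 0.002638572593888336 [-0.11187644 -0.42518662  0.12629328]
```

View pics/scene9.png

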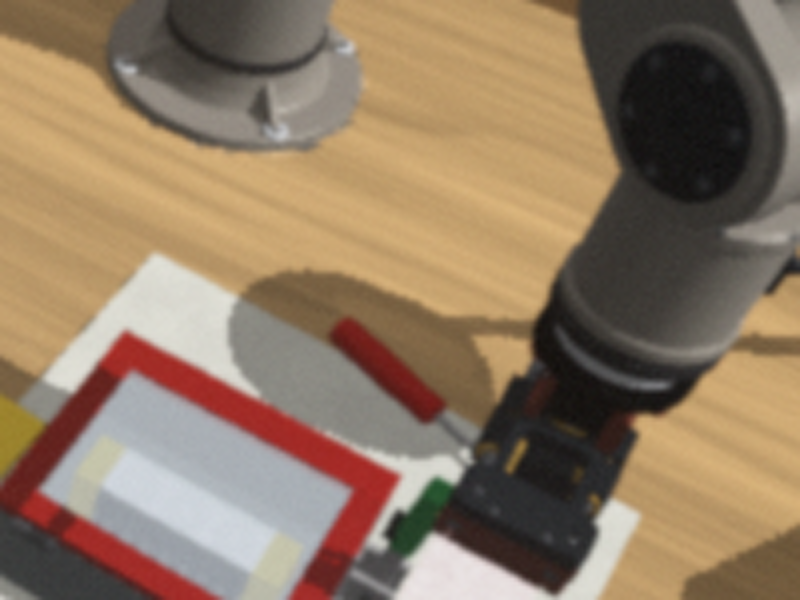

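View pics/w9.png

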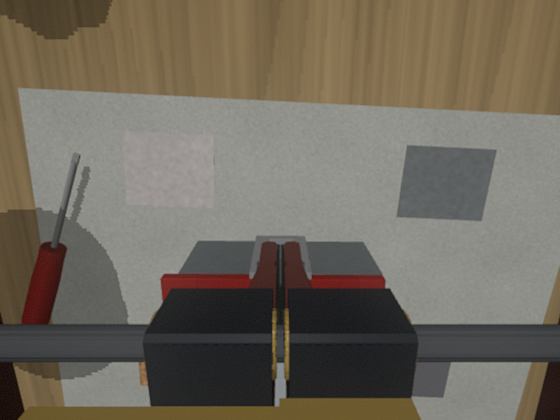

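```bash
python3 -m creep '0 0 0 0 -10 0 0; 0 0 0 0 -12 0 0; 0 0 0 0 -12 0 0; 0 0 0 0 -12 0 0; 0 0 0 2 -12 0 0; 0 0 0 4 -12 0 0; 0 0 0 5 -9 0 0; 0 0 0 6 -8 0 0; 0 0 0 7 -7 0 0; 0 0 0 8 -6 0 0'; python3 wl.py w10;python3 - <<'E'
from rig import *
from h import crop
c=capture("scene");crop(c,340,190,200,150,4,"scene10")
E
```

```text
t: 28.75
ee_pos: [0.5199, 0.2618, 0.149]
tool_rot: [-0.0, 1.572, -0.003]
ft_force: [-1.8, 0.7, 3.2]
grip_width: 0.0005
28.75 [0.5198796  0.26178405 0.14898247] 0.14461872779097515 [-1.82512452  0.70466629  3.18511218]
```

View pics/scene10.png

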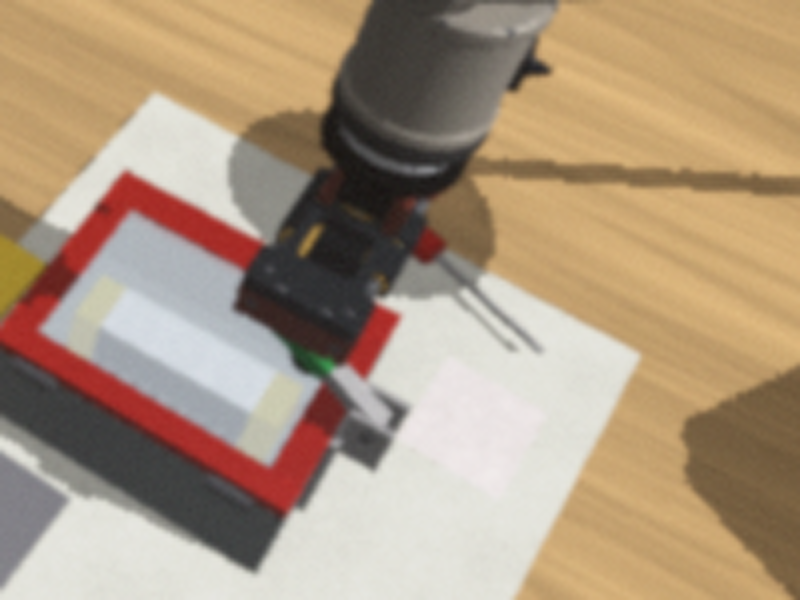

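View pics/w10.png

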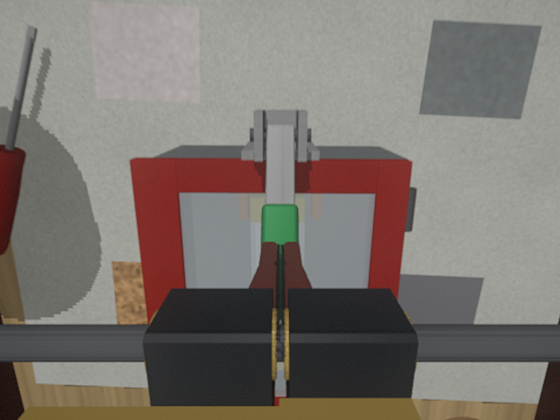

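Following the clamp down: the finger is on the green sleeve. Next I continue the arc to level.

```bash
python3 -m creep '0 0 0 7 -4 0 0; 0 0 0 7 -4 0 0; 0 0 0 6 -3 0 0; 0 0 0 5 -2 0 0; 0 0 0 5 -1 0 0; 0 0 0 4 -1 0 0; 0 0 0 3 0 0 0; 0 0 0 2 0 0 0; 0 0 0 1 0 0 0; 0 0 0 0 0 0 0'
```

```text
t: 30.1
ee_pos: [0.5194, 0.2478, 0.1093]
tool_rot: [0.0, 1.572, -0.002]
ft_force: [0.3, -0.8, 0.6]
grip_width: 0.0004
```

```bash
python3 -m creep '0 0 0 0.5 0 0 0; 0 0 0 0.5 0 0 0; 0 0 0 0.5 0 0 0; 0 0 0 0.5 0 0 0; 0 0 0 0.5 0 0 0; 0 0 0 0.5 0 0 0; 0 0 0 0 0 0 0; 0 0 0 0 0 0 0; 0 0 0 0 0 0 0; 0 0 0 0 0 0 0'
```

```text
t: 31.35
ee_pos: [0.5198, 0.2481, 0.1064]
tool_rot: [0.001, 1.572, -0.001]
ft_force: [-0.0, -0.2, -0.7]
grip_width: 0.0006
```

```bash
python3 -m creep '0 0 0 0.5 0 0 0; 0 0 0 0.5 0 0 0; 0 0 0 0.5 0 0 0; 0 0 0 0.5 0 0 0; 0 0 0 0 0 0 0; 0 0 0 0 0 0 0; 0 0 0 0 0 0 0; 0 0 0 0 0 0 0; 0 0 0 0 0 0 0; 0 0 0 0 0 0 0'; python3 wl.py w11;python3 - <<'E'
from rig import *
from h import crop
c=capture("scene");crop(c,340,190,200,150,4,"scene11")
E
```

```text
t: 32.6
ee_pos: [0.5198, 0.2479, 0.1045]
tool_rot: [0.001, 1.572, -0.001]
ft_force: [0.1, -0.7, 2.4]
grip_width: 0.0007
32.6 [0.51984978 0.24793659 0.10447807] 0.0029251404463987614 [ 0.07523968 -0.68554456  2.42854255]
```

View pics/scene11.png

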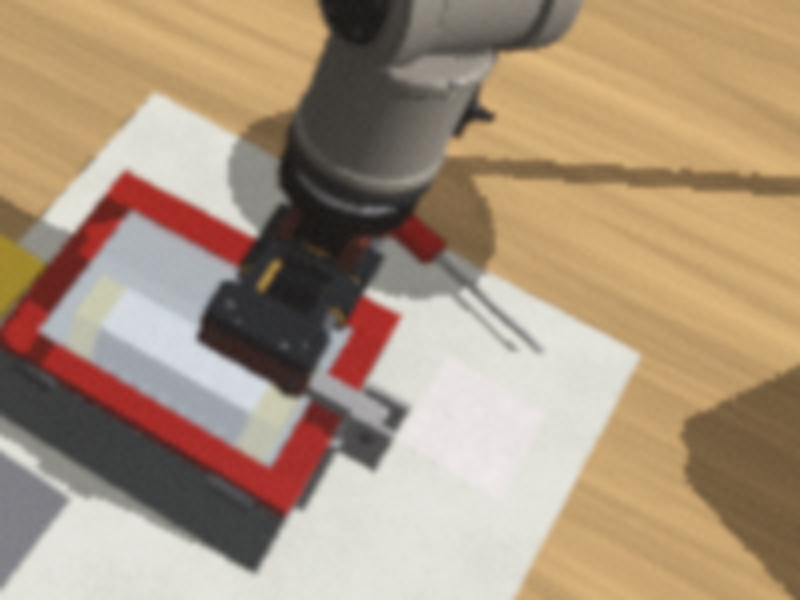

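View pics/w11.png

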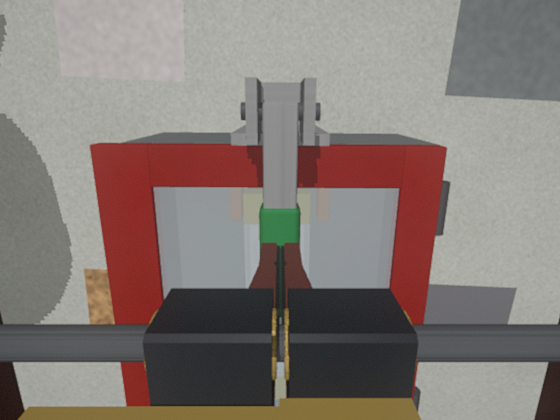

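```bash
python3 -m creep '0 0 0 0.5 0 0 0; 0 0 0 0.5 0 0 0; 0 0 0 0.5 0 0 0; 0 0 0 0.5 0 0 0; 0 0 0 0 0 0 0; 0 0 0 0 0 0 0; 0 0 0 0 0 0 0; 0 0 0 0 0 0 0; 0 0 0 0 0 0 0; 0 0 0 0 0 0 0'; python3 -c "
from rig import *
print(get_state()['ft_force'])"
```

```text
t: 33.95
ee_pos: [0.5199, 0.248, 0.1042]
tool_rot: [0.0, 1.571, -0.002]
ft_force: [-4.6, -3.9, 15.7]
grip_width: 0.0003
[-4.58933899 -3.89373373 15.66249775]
```

```bash
python3 -m creep '0 0 0 -3 0 0 0; 0 0 0 -10 0 0 0; 0 0 0 -25 0 0 0; 0 0 0 -40 0 0 0; 0 0 0 -40 0 0 0; 0 0 0 -30 -20 -10 0; 0 0 0 -10 -40 -10 0; 0 0 0 0 -40 0 0; 0 0 0 0 -30 0 0; 0 0 0 0 0 0 0'; python3 wl.py w12;python3 - <<'E'
from rig import *
from h import *
c=capture("scene");pickle.dump(c,open("pics/scene12.pkl","wb"));crop(c,340,190,200,150,4,"scene12");crop(c,140,140,266,200,3,"scene12b")
E
```

```text
t: 35.2
ee_pos: [0.4998, 0.1154, 0.2607]
tool_rot: [0.003, 1.572, -0.006]
ft_force: [0.0, 1.1, -0.3]
grip_width: 0.0007
35.2 [0.4997824  0.11536061 0.26069881] 0.047436551244224814 [ 0.04614162  1.09850764 -0.34695136]
```

View pics/scene12.png

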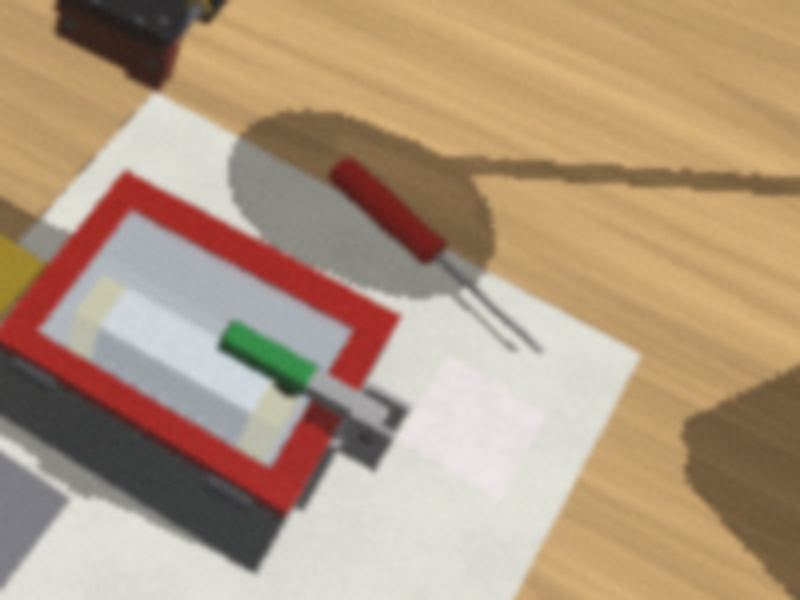

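View pics/w12.png

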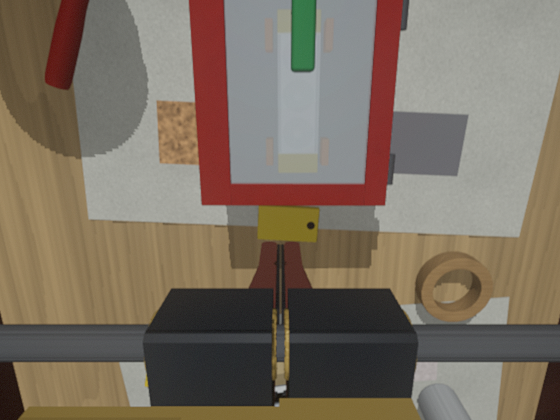

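View pics/scene12b.png

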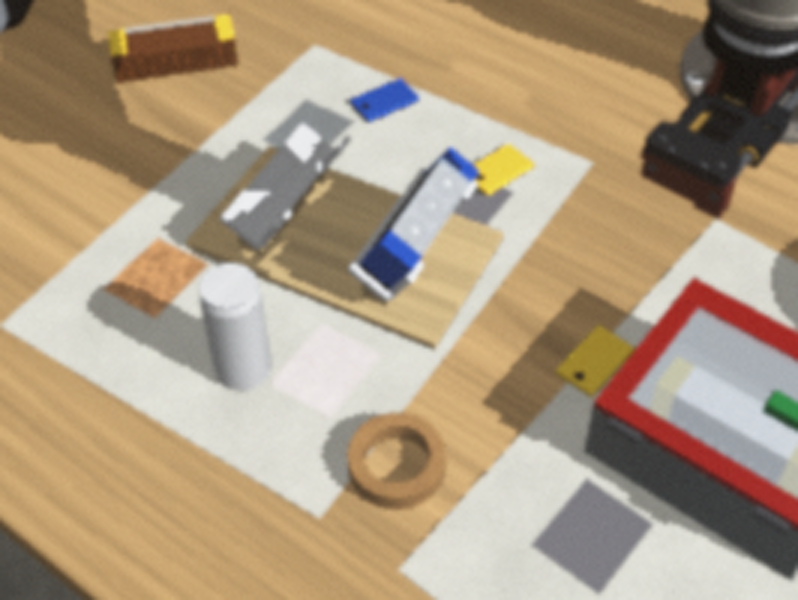

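Run:
```python
from plan import *
s=load("scene12"); st,c=pickle.load(open("pics/w12.pkl","rb"))
M=R.from_rotvec(st["tool_rot"]).as_matrix();p=st["ee_pos"];H=c["hand_eye"];Wc=M@H[:3,:3];o=M@H[:3,3]+p
c=dict(c);c["rvec"]=R.from_matrix(Wc.T).as_rotvec();c["tvec"]=-Wc.T@o
sc=lambda u,v:((u+.5)/4+340-.5,(v+.5)/4+190-.5)
sb=lambda u,v:((u+.5)/3+140-.5,(v+.5)/3+140-.5)
for n,a,b in(("tip far side",(218,345),(315,69)),("tip near side",(233,322),(292,68)),):
    X=tri([(s,*sc(*a)),(c,*b)]);print(n,X,proj(s,X)-sc(*a))
for n,a,b in(("lid corner near",(697,279),(201,206)),("lid corner far(hinge)",(597,404),(386,206))):
    X=tri([(s,*sb(*a)),(c,*b)]);print(n,X,proj(s,X)-sb(*a))
for n,P in(("clamp tip exp",[.5205,.215,.108]),("lid edge corner exp",[.4225,.092,.085])): print(n,proj(s,P)-[0,0],proj(c,P))
```

```text
tip far side [0.53067145 0.21772613 0.10010211] [[0.16775481 0.0508249 ]]
tip near side [0.51102068 0.21821622 0.10362982] [[0.21346688 0.05910985]]
lid corner near [0.4224626  0.09633433 0.08638669] [[-0.79093029 -0.67671385]]
lid corner far(hinge) [0.60437487 0.09481758 0.08692205] [[-0.67098974 -0.5759626 ]]
clamp tip exp [[395.73322445 271.02484293]] [[303.69891362  72.26037625]]
lid edge corner exp [[369.78211387 231.61232806]] [[201.78685153 206.83884819]]
```

Lid corners (about 0.0865 m high at both sides) and the clamp tip (0.10 to 0.104 m) sit where shut and level predict. The robot is clear, so I hand in.

```bash
python3 -c "
from rig import *
s=get_state();print(s['t'],s['ft_force']);print(finish_job())"
```

```text
35.3 [-0.56855434 -0.08482637 -0.38208573]
the job is handed in; nothing more can be done
None
```

I did the whole job in the order asked and handed it in at 35.3 s; `finish_job()` gives no verdict.

- **Which lamp:** the tag beside the box is yellow. I took the yellow-banded lamp from the rack, not the brown look-alike.
- **Placing:** I lowered the lamp slowly, lens up, between the orange guides until I felt floor contact of about 10 N, then let go. I aimed 3 mm off centre in the box's x, away from the hinge, so the gripper would clear the lid. Before lowering the lamp I also pushed the open lid a little further open, for the same reason.
- **Lid:** I shut it from its outer face and felt it stop at about 9 N. Its corners measured about 0.086 to 0.087 m high, against 0.085 m expected for a shut lid.
- **Clamp:** I swung it down until it stopped hard at about 16 N. Its tip measured 0.100 to 0.104 m high. That is below the 0.108 m I had worked out with the sleeve added, but it fits the bar's own upper face level at 0.104 m.
- **Other things:** in the last scene picture the blue lamp, tape roll, can and screwdriver look to be where they started. I compared them by eye only. The gripper was clear of everything.

No check failed, and the only one that disagreed was the clamp tip height above.

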